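# Find and reject the tired dispenser spring

### The job

Two return springs stand in the seats of the spring tester and one of them is tired: press each straight down by its knob with about 12 newtons (never over 15), keep the load on for a second, and let it up again, so that the drag pointer beside it stays at its loaded length. Then lift out the spring whose pointer was driven below the black reference mark on the post and stand it upright in the square grey reject tray, leaving the good spring in its seat. Let only the springs move the pointers, and leave the other things on the bench alone.

Things in the scene. Friction and masses are not known exactly. Their poses are not given: they have to be found in the camera images.
- tester: spring tester fixed to the bench: aluminium plate 110 mm (x) by 220 mm (y) by 20 mm thick with two round seats, and a white post between them (20 by 14 mm, top 78 mm above the bench). Origin at the centre of the plate's underside, on the bench; y runs from the right seat to the left seat, z up
- seat_left (a point): centre of the floor of the seat on the tester's +y side, 60 mm from the post's axis: a round recess 29.5 mm across and 8 mm deep, floor 12 mm above the bench
- seat_right (a point): the same on the tester's -y side
- mark (a point): reference mark: thin black bars across the post's front and back, 2 mm thick; this point is on the post's axis at mid height of the mark, 63.5 mm above the bench (11.5 mm below the highest pointer position). At 12 N the pointer's top edge stays some mm above it for a good spring and goes some mm below it for a tired one
- pointer_left: drag pointer on the post's left (+y) side: flat dark steel tongue, 8 mm wide, 4 mm thick, its tip under the flange of the spring there. Origin at the tip's top edge, axes as the tester's. Starts 1 to 3 mm below the unloaded flange (75 to 73 mm above the bench); pushed down by the flange (0.7 N drag) it stays at the lowest place reached
- pointer_right: drag pointer on the post's right (-y) side: flat dark steel tongue, 8 mm wide, 4 mm thick, its tip under the flange of the spring there. Origin at the tip's top edge, axes as the tester's. Starts 1 to 3 mm below the unloaded flange (75 to 73 mm above the bench); pushed down by the flange (0.7 N drag) it stays at the lowest place reached
- spring_p_knob (a point): knob of one of two like return-spring units; look, name and place do not tell its strength. White knob 24 mm across, 26 mm tall, on a flange 48 mm across, 4 mm thick, over a steel coil. This point: on the axis, 13 mm below the knob's flat top and above the flange's top. Knob and flange slide down at most 34 mm; the spring starts at 2 N, then 0.4 to 1.5 N per mm. The unit can be lifted by its knob.
- spring_q_knob (a point): knob of the other of two like return-spring units; look, name and place do not tell its strength. White knob 24 mm across, 26 mm tall, on a flange 48 mm across, 4 mm thick, over a steel coil. This point: on the axis, 13 mm below the knob's flat top and above the flange's top. Knob and flange slide down at most 34 mm; the spring starts at 2 N, then 0.4 to 1.5 N per mm. The unit can be lifted by its knob.
- spring_p: the spring unit with spring_p_knob; origin at the centre of its underside, z up its axis. White foot 28 mm across and 14 mm tall, bare steel coil 50 mm long above it, then flange and knob; 94 mm tall in all when unloaded (knob point 81 mm above this point), about 0.1 kg, loose in its seat
- spring_q: the spring unit with spring_q_knob; origin at the centre of its underside, z up its axis. White foot 28 mm across and 14 mm tall, bare steel coil 50 mm long above it, then flange and knob; 94 mm tall in all when unloaded (knob point 81 mm above this point), about 0.1 kg, loose in its seat
- tray_in (a point): centre of the inner floor of the reject tray: square grey plastic tray fixed to the bench, 140 by 140 mm outside, walls 4 mm thick, rim 28 mm above the bench; axes along its sides
- vial: bystander, not to be disturbed: small amber vial with black cap, 26 mm across, 60 mm tall
- beaker: bystander, not to be disturbed: clear beaker, 84 mm across, 110 mm tall
- reagent: bystander, not to be disturbed: amber reagent bottle, 80 mm across, 150 mm tall
- wash: bystander, not to be disturbed: white bottle with red cap, 70 mm across, 160 mm tall
- screwdriver: bystander, not to be disturbed: screwdriver lying on the bench
- collar: bystander, not to be disturbed: black plastic collar, 48 mm across, 18 mm high
- dish: bystander, not to be disturbed: shallow white round dish, 100 mm across, 20 mm high
Mind the look-alikes: they are no part of the job. There is more than one size of the tester; the job needs the largest.

How it is judged:
By the outcome, as a careful person would: the job done as asked, in the order asked, and still so for the second after the job is handed in, with the robot touching nothing.
It also fails if it takes over 64 s, if anything falls off the work surface, if the arm or the gripper's body presses on something with over 40 N, if the wrist force passes 120 N, or if a joint passes its speed limit or range.

### The arm

A 6-joint arm with a two-finger parallel gripper is mounted at the origin on the work surface. World frame = base frame: x ahead of the robot, y to its left, z up, the work surface at z = 0. Lengths are in m, angles in degrees, forces in N, time in s.
With the tool pointing down it reaches from about 0.25 to 0.725 m from the base axis. Payload 9.7 kg.
Tool frame: the origin (TCP) lies midway between the tips of the shut fingers; the grasp point (between the pads) lies 19 mm behind it; x points along the fingers, y is the direction in which the jaws open and shut, and the axes are right-handed (so a half turn about x gives the same grasp; the last joint's range is limited). The gripper opens to 85 mm and grips with 20 to 120 N. Pads are 22 mm wide; open, the fingers measure 114 mm over their backs; the gripper's body (76 mm by 85 mm) begins 54 mm behind the grasp point. The pads swing forward as they close: fully open they stand 13 mm farther back than shut.
Start: joints at [75.802, 4.979, 10.078, 95.1, 0, 90], TCP at [0.135, 0.533, 0.231] pointing down, gripper open.
Joint ranges: [-179.16, 179.16], [-48.56, 103.87], [-65.8, 70.77], [-126.05, 130.52], [-82.76, 87.17], [-180, 180]. Speed limits (degrees/s): [127.2, 127.2, 147.25, 180, 180, 180].

### API

Orientations are given as [roll, pitch, yaw] about the fixed x, y, z axes, in that order (R = Rz(yaw) Ry(pitch) Rx(roll)).
In Python, from workcell import bot, cams gives the robot as it stands.
- The arm moves only by the tool apply_moves, never from a script. Its argument "commands" is a list of rows, each a list of 5 numbers: the shift along the tool's x, y, z in m, then the turn about the tool's x in rad, then the opening, from -1 (shut) to 1 (fully open). In form: [[tx, ty, tz, roll, hand], ...]. A call has 1 to 12 rows; each row is the pose to reach, as a shift and turn from the pose measured when the call began, along the tool's axes at that moment; what a row does not reach only later rows make up. A row lasts 1/10 s, in which the tool goes at most 50 mm and 8.59 degrees, less where a joint would pass 70% of its speed; a pose out of reach is approached as far as the arm can. A call with a gripper value outside its range is refused whole. The fingers move at their own pace and stop on an object; "newtons" is the grip in N (left out, the last holds). Time passes only in rows, so rows that repeat a pose let the fingers close. It gives the time, the measured TCP pose, the force and the opening at its end, in the units of the state.
- bot.get_obs(): the state, without advancing time (a new reading comes with each control period).
- cams.camera(name): name is "scene" or "top" or "wrist"; returns a dict with "frame" (384x512x3 uint8, blue, green, red), "depth" (384x512 float32, m along the optical axis (not along the pixel's ray), 0 where there is no reading), "camera_matrix" (3x3 intrinsics, pixels), "D" ([k1, k2, p1, p2, k3] as OpenCV has them; the pictures are not rectified), "R" (3x3) and "t" (3): a world point X has camera coordinates R X + t; the wrist camera has in their place "mount" (4x4, takes a point from camera to tool coordinates, whose origin is the TCP and whose axes are the tool frame's). Camera axes: x right, y down, z forward; pixel columns grow to the right and rows downward; lengths in m; the calibration is good to about 2 mm. A picture is of the moment at which its call begins: read the wrist's pose just before it.
- bot.job_done(): hands the job in, once; it reports no verdict.
Trained networks look in the newest picture that a camera, given by its name, has taken for a name from the list of things; names that differ only in an ending like _2 or _b are one class to them, and where a whole thing is asked for, a point or a joint stands for the part that bears it (a point fixed in the world has none). Each returns a list of dicts, best first, with "confidence" (0 to 1); they miss things now and then, are a little off and sometimes report something else, mostly with a low value. They report only what shows in the picture. A call takes as long as a camera call. They do not tell look-alikes from the thing itself.
- cams.spot_in(name, camera): "rect" ([left, top, right, bottom] in pixels, round what is visible of it).
The state is a dict: "time": time; "q": joint angles; "qd": joint speeds; "joint_efforts": joint torques, N m; "ee_pos": TCP position; "tcp_rot": TCP orientation; "wrist_force": force on the tool from outside, world axes, zero at the start; "torque": the same for the moment, N m; "opening": finger opening in m.
Only numpy, scipy, OpenCV 4.12 (cv2) and the standard library are available. Lean on these libraries where they do the work, as an engineer would, in place of code of your own. Each camera call takes 0.05 s, during which the arm holds its last target. There are 200 camera calls.

## Working session

There is one attempt and no reset: what is moved stays moved. The work goes in short steps, Python scripts to look and compute and a tool call to move; the robot and the scene stay as the last step left them, time stands still between calls to the robot, and variables do not carry over. Pictures are saved under pics/ and viewed, about 8 in all and at most 12, crops included, and the job is handed in when it is done.

Besides the shell and the picture viewer there is one more tool, called after "Request:" in YAML: its name, and indented under it one key for each argument. apply_moves: Moves the arm, as the interface text tells. Its arguments: {"type":"object","properties":{"commands":{"type":"array"},"newtons":{"type":"number"}},"required":["commands"]}

```bash
mkdir -p pics; cat > h.py <<'E'
import numpy as np, cv2
from workcell import bot, cams
def ray(c,uv):
    p=cv2.undistortPoints(np.array([[uv]],float),c["camera_matrix"],np.array(c["D"],float))[0,0]
    return np.array([p[0],p[1],1.])
def at_z(c,uv,z):
    R=np.array(c["R"]);t=np.array(c["t"]).ravel();o=-R.T@t;d=R.T@ray(c,uv);return o+d*(z-o[2])/d[2]
def by_depth(c,uv):
    u,v=map(int,uv);d=np.median(c["depth"][v-1:v+2,u-1:u+2]);R=np.array(c["R"]);t=np.array(c["t"]).ravel()
    return R.T@(ray(c,uv)*d-t)
E
python3 - <<'E'
from h import *
print(bot.get_obs())
ims=[]
for n in("top","scene"):
    c=cams.camera(n);cv2.imwrite(f"pics/{n}0.png",c["frame"])
    R=np.array(c["R"]);print(n,-R.T@np.array(c["t"]).ravel())
    for k in("tester","spring_p","spring_p_knob","pointer_left","mark","tray_in","vial","beaker","reagent","wash","screwdriver","collar","dish"):
        for r in cams.spot_in(k,n)[:5]:
            b=r["rect"];m=((b[0]+b[2])/2,(b[1]+b[3])/2)
            print(k,round(r["confidence"],2),np.round(b),np.round(by_depth(c,m),3))
E
```

```text
{'time': 0.0, 'q': array([ 7.58030328e+01,  5.01101214e+00,  1.00338224e+01,  9.51027077e+01,
       -1.48763478e-03,  9.00014292e+01]), 'qd': array([-0.03591419,  0.14238147,  0.03883167, -0.06144004,  0.03563047,
       -0.16445514]), 'joint_efforts': array([ 1.41149361e-03, -5.20387387e+01,  4.64808011e+01,  1.60074164e-02,
        2.07743383e-04,  8.63203269e-06]), 'ee_pos': array([0.13483499, 0.53295116, 0.23057829]), 'tcp_rot': array([ -88.93188652,   89.92008876, -103.1302818 ]), 'wrist_force': array([-0.00678446,  0.1506692 ,  0.5227307 ]), 'torque': array([ 0.01290166,  0.05687536, -0.00034279]), 'opening': 0.0853833728616601}
top [ 0.28973282 -0.01408201  1.41360703]
tester 0.9 [173. 186. 236. 225.] [0.481 0.195 0.064]
tester 0.84 [170. 250. 224. 279.] [0.282 0.214 0.053]
tester 0.56 [310. 243. 362. 282.] [ 0.297 -0.251  0.057]
spring_p 0.75 [174. 200. 191. 211.] [0.473 0.262 0.105]
spring_p 0.73 [213. 194. 224. 206.] [0.494 0.144 0.104]
pointer_left 0.24 [247. 108. 278. 138.] [0.801 0.002 0.006]
mark 0.74 [171. 252. 223. 280.] [0.277 0.213 0.052]
mark 0.74 [249. 109. 277. 
[... 1140 characters left out ...]
. 376. 224.] [0.298 0.238 0.015]
mark 0.56 [223. 152. 265. 171.] [ 0.324 -0.241  0.015]
tray_in 0.94 [195. 172. 248. 205.] [ 0.503 -0.181  0.001]
tray_in 0.19 [274. 215. 348. 267.] [0.52  0.234 0.019]
beaker 0.75 [177. 214. 207. 266.] [0.799 0.033 0.089]
reagent 0.75 [246. 245. 278. 304.] [0.766 0.26  0.101]
wash 0.96 [151. 174. 174. 225.] [ 0.755 -0.164  0.1  ]
screwdriver 0.85 [374. 247. 434. 270.] [0.38  0.461 0.001]
screwdriver 0.48 [148. 177. 176. 226.] [ 0.757 -0.166  0.094]
collar 0.68 [372. 249. 429. 271.] [0.408 0.46  0.016]
collar 0.52 [278. 186. 291. 197.] [0.376 0.013 0.017]
dish 0.66 [179. 144. 203. 157.] [ 0.405 -0.485  0.006]
dish 0.61 [270. 216. 350. 265.] [0.522 0.23  0.02 ]
```

View pics/top0.png

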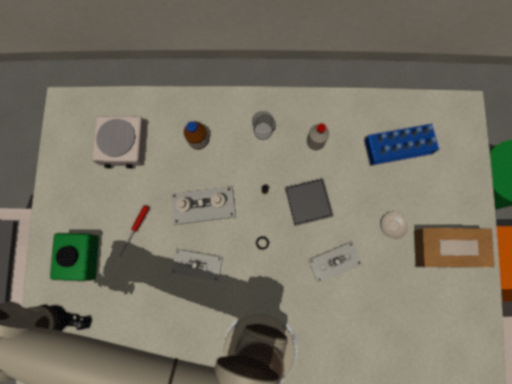

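View pics/scene0.png

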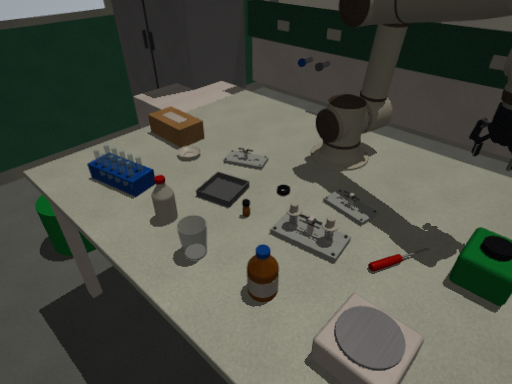

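The job's tester is the large one at top pixel (204,205), with springs at (182,205) and (218,200). The look-alike testers at (198,264) and (335,260) are smaller and empty. The tray is at (309,201). Next I'll work out the move to put the wrist camera over the tester.

```bash
cat >> h.py <<'E'
from scipy.spatial.transform import Rotation as Ro
def tool():
    o=bot.get_obs();return Ro.from_euler("xyz",o["tcp_rot"],degrees=True).as_matrix(),np.array(o["ee_pos"]),o
def shift(target):
    R,p,o=tool();return R.T@(np.array(target)-p)
def wcam():
    R,p,o=tool();c=cams.camera("wrist");M=np.array(c["mount"]);Rw=R@M[:3,:3];tw=R@M[:3,3]+p
    c["R"]=Rw.T;c["t"]=-Rw.T@tw;return c
E
python3 - <<'E'
from h import *
R,p,o=tool();print(R.round(3))
c=cams.camera("wrist");print(np.array(c["mount"]).round(3),c["camera_matrix"])
print(shift([0.48,0.2,0.28]))
c=cams.camera("top")
for m in ((182.5,205.5),(218.5,200)): print(at_z(c,m,.106))
cv2.imwrite("pics/crop.png",cv2.resize(c["frame"][160:290,160:370],None,fx=3.8,fy=3.8,interpolation=3))
E
```

```text
[[ 0.     0.245  0.969]
 [ 0.     0.969 -0.245]
 [-1.     0.     0.   ]]
[[-0.    -0.294  0.956 -0.143]
 [ 1.    -0.001  0.     0.   ]
 [ 0.001  0.956  0.294 -0.074]
 [ 0.     0.     0.     1.   ]] [[275.1482018    0.         255.3463413 ]
 [  0.         275.1482018  188.50113289]
 [  0.           0.           1.        ]]
[-0.04871673 -0.23837956  0.41631573]
[0.47401547 0.26200518 0.106     ]
[0.49428731 0.14265836 0.106     ]
```

View pics/crop.png

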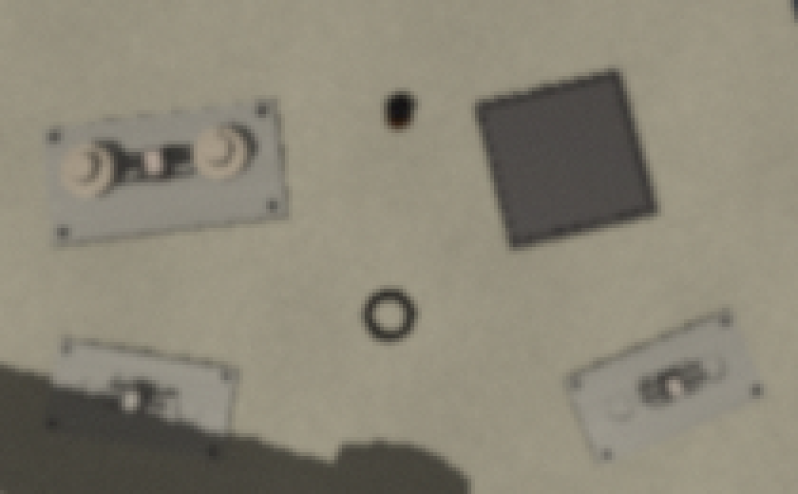

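The crop confirms it: the largest tester is at left with two white knobs, and the other two are smaller and empty. Tester yaw is about +9.6° and the tray is at right. I'll move the wrist over with the fingers shut.

Request:
apply_moves:
  commands:
    - [0,-0.03,0.045,-0.1,-1]
    - [0.01,-0.06,0.085,-0.2,-1]
    - [0.01,-0.08,0.125,-0.3,-1]
    - [0.01,-0.11,0.165,-0.415,-1]
    - [0.01,-0.135,0.205,-0.415,-1]
    - [0.01,-0.16,0.245,-0.415,-1]
    - [0.01,-0.185,0.285,-0.415,-1]
    - [0.01,-0.21,0.325,-0.415,-1]
    - [0.01,-0.248,0.377,-0.415,-1]
    - [0.01,-0.248,0.377,-0.415,-1]
    - [0.01,-0.248,0.377,-0.415,-1]
    - [0.01,-0.248,0.377,-0.415,-1]

```text
time: 2.7
ee_pos: [0.4393, 0.2006, 0.2212]
tcp_rot: [144.6, 90.0, 154.2]
wrist_force: [0.2, 0.3, 0.1]
opening: -0.0001
```

```bash
python3 - <<'E'
from h import *
c=wcam();cv2.imwrite("pics/w1.png",c["frame"]);np.save("w1.npy",c,allow_pickle=True)
R,p,o=tool();print(p,o["tcp_rot"],o["wrist_force"])
for k in("spring_p_knob","spring_p","pointer_left","mark"):
    for r in cams.spot_in(k,"wrist")[:4]:
        b=r["rect"];m=((b[0]+b[2])/2,(b[1]+b[3])/2)
        print(k,round(r["confidence"],2),np.round(b),np.round(by_depth(c,m),4))
E
```

```text
[0.43899393 0.20104458 0.22133755] [121.54752694  89.98044931 131.16350416] [ 0.04173328 -0.09028113  0.21425576]
spring_p_knob 0.76 [183. 203. 221. 244.] [0.4911 0.1532 0.1039]
spring_p 0.94 [181. 194. 224. 242.] [0.4906 0.1516 0.0919]
spring_p 0.69 [286. 196. 329. 244.] [0.4737 0.2628 0.094 ]
pointer_left 0.76 [306.  23. 334.  38.] [0.2854 0.2397 0.0583]
pointer_left 0.71 [260. 212. 287. 226.] [0.487  0.2292 0.0728]
mark 0.84 [220.   0. 379.  96.] [0.2962 0.2277 0.0162]
mark 0.56 [168. 162. 340. 243.] [0.4836 0.2058 0.0377]
```

View pics/w1.png

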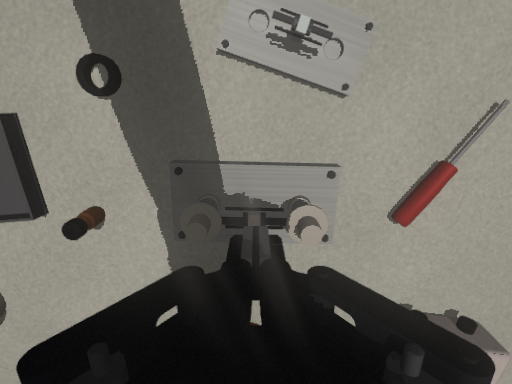

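The wrist view shows the right spring near (201,222), the left near (308,222), and the post and pointers between them. I'll get the knob centres from depth.

```bash
cat >> h.py <<'E'
def cloud(c):
    d=c["depth"];v,u=np.nonzero(d>0)
    p=cv2.undistortPoints(np.stack([u,v],1).astype(float)[:,None],c["camera_matrix"],np.array(c["D"],float))[:,0]
    X=np.c_[p,np.ones(len(p))]*d[v,u][:,None];return (X-np.array(c["t"]).ravel())@np.array(c["R"]),u,v
E
python3 - <<'E'
from h import *
c=np.load("w1.npy",allow_pickle=True).item();X,u,v=cloud(c)
for g in((.474,.262),(.494,.143)):
    s=np.hypot(X[:,0]-g[0],X[:,1]-g[1])<.03
    for lo,hi in((.085,.1),(.1015,.112),(.072,.084)):
        m=s&(X[:,2]>lo)&(X[:,2]<hi);q=X[m];cc,r=cv2.minEnclosingCircle(q[:,:2].astype(np.float32))
        print(g,lo,m.sum(),np.round(cc,4),round(r,4),np.median(q,0).round(4))
# plate
m=(abs(X[:,2]-.02)<.004)&(np.hypot(X[:,0]-.484,X[:,1]-.2)<.13);r=cv2.minAreaRect(X[m][:,:2].astype(np.float32));print(r)
E
```

```text
(0.474, 0.262) 0.085 126 [0.4839 0.2662] 0.0121 [0.475  0.261  0.0931]
(0.474, 0.262) 0.1015 411 [0.4839 0.2671] 0.0123 [0.4832 0.2662 0.1069]
(0.474, 0.262) 0.072 795 [0.4825 0.2621] 0.028 [0.4767 0.258  0.0809]
(0.494, 0.143) 0.085 124 [0.4986 0.1488] 0.0116 [0.4913 0.1512 0.0926]
(0.494, 0.143) 0.1015 411 [0.5012 0.1479] 0.0122 [0.5001 0.1485 0.107 ]
(0.494, 0.143) 0.072 764 [0.5014 0.1489] 0.0246 [0.4924 0.1515 0.081 ]
((0.49317777156829834, 0.20753346383571625), (0.11099812388420105, 0.22105863690376282), 8.101119041442871)
```

```bash
python3 - <<'E'
from h import *
print(tool()[0].round(3)); print(shift([.501,.148,.118]),shift([.484,.267,.118]))
E
```

```text
[[ 0.    -0.168  0.986]
 [ 0.     0.986  0.168]
 [-1.     0.     0.   ]]
[ 0.10340849 -0.06291444  0.05218545] [0.10341997 0.05724952 0.05544457]
```

Request:
apply_moves:
  commands:
    - [0.03,-0.035,0.03,0,-1]
    - [0.06,-0.063,0.052,0,-1]
    - [0.09,-0.063,0.052,0,-1]
    - [0.103,-0.063,0.052,0,-1]
    - [0.109,-0.063,0.052,0,-1]
    - [0.109,-0.063,0.052,0,-1]
    - [0.109,-0.063,0.052,0,-1]

```text
time: 3.65
ee_pos: [0.5011, 0.1487, 0.1141]
tcp_rot: [10.4, 89.9, 20.2]
wrist_force: [0.3, -0.4, 0.6]
opening: -0.0001
```

Request:
apply_moves:
  commands:
    - [0.004,0,0,0,-1]
    - [0.008,0,0,0,-1]
    - [0.01,0,0,0,-1]
    - [0.01,0,0,0,-1]

```text
time: 4.05
ee_pos: [0.5014, 0.1489, 0.1043]
tcp_rot: [12.2, 89.8, 22.0]
wrist_force: [0.2, 0.6, 4.1]
opening: 0.0001
```

Request:
apply_moves:
  commands:
    - [0.001,0,0,0,-1]
    - [0.002,0,0,0,-1]
    - [0.002,0,0,0,-1]

```text
time: 4.35
ee_pos: [0.5016, 0.149, 0.1028]
tcp_rot: [13.0, 89.8, 22.7]
wrist_force: [-1.1, -0.2, 5.5]
opening: -0.0001
```

Request:
apply_moves:
  commands:
    - [0.001,0,0,0,-1]
    - [0.002,0,0,0,-1]
    - [0.003,0,0,0,-1]
    - [0.004,0,0,0,-1]
    - [0.004,0,0,0,-1]

```text
time: 4.85
ee_pos: [0.502, 0.1491, 0.0998]
tcp_rot: [12.2, 89.7, 22.0]
wrist_force: [-1.5, 0.2, 10.0]
opening: 0.0001
```

Request:
apply_moves:
  commands:
    - [0.0005,0,0,0,-1]
    - [0.001,0,0,0,-1]
    - [0.001,0,0,0,-1]

```text
time: 5.15
ee_pos: [0.5023, 0.1492, 0.0999]
tcp_rot: [11.7, 89.6, 21.4]
wrist_force: [-1.0, -0.2, 9.8]
opening: -0.0002
```

Request:
apply_moves:
  commands:
    - [0.0015,0,0,0,-1]
    - [0.002,0,0,0,-1]
    - [0.0025,0,0,0,-1]
    - [0.0025,0,0,0,-1]

```text
time: 5.55
ee_pos: [0.5027, 0.1493, 0.0987]
tcp_rot: [10.9, 89.5, 20.6]
wrist_force: [-2.5, -1.3, 12.1]
opening: -0.0
```

Request:
apply_moves:
  commands:
    - [0.0013,0,0,0,-1]
    - [0.0013,0,0,0,-1]
    - [0.0013,0,0,0,-1]
    - [0.0013,0,0,0,-1]
    - [0.0013,0,0,0,-1]
    - [0.0013,0,0,0,-1]

```text
time: 6.15
ee_pos: [0.5032, 0.1494, 0.0988]
tcp_rot: [10.4, 89.4, 20.2]
wrist_force: [-2.0, 0.7, 11.4]
opening: -0.0003
```

Request:
apply_moves:
  commands:
    - [0.0013,0,0,0,-1]
    - [0.0013,0,0,0,-1]
    - [0.0013,0,0,0,-1]
    - [0.0013,0,0,0,-1]
    - [0.0013,0,0,0,-1]
    - [0.0013,0,0,0,-1]

```text
time: 6.75
ee_pos: [0.5037, 0.1495, 0.0988]
tcp_rot: [9.9, 89.3, 19.7]
wrist_force: [-1.3, -0.7, 10.3]
opening: 0.0001
```

Request:
apply_moves:
  commands:
    - [0.002,0,-0.001,0,-1]
    - [0.0024,0,-0.001,0,-1]
    - [0.0024,0,-0.001,0,-1]
    - [0.0024,0,-0.001,0,-1]
    - [0.0024,0,-0.001,0,-1]

```text
time: 7.25
ee_pos: [0.5033, 0.1494, 0.098]
tcp_rot: [9.5, 89.2, 19.2]
wrist_force: [-2.1, 0.3, 12.2]
opening: -0.0003
```

Request:
apply_moves:
  commands:
    - [0.0016,0,-0.0005,0,-1]
    - [0.0016,0,-0.0005,0,-1]
    - [0.0016,0,-0.0005,0,-1]
    - [0.0016,0,-0.0005,0,-1]
    - [0.0016,0,-0.0005,0,-1]
    - [0.0016,0,-0.0005,0,-1]

```text
time: 7.85
ee_pos: [0.5033, 0.1495, 0.0979]
tcp_rot: [9.2, 89.0, 18.9]
wrist_force: [-2.6, -0.7, 12.7]
opening: 0.0002
```

Request:
apply_moves:
  commands:
    - [0.0016,0,-0.0005,0,-1]
    - [0.0016,0,-0.0005,0,-1]
    - [0.0016,0,-0.0005,0,-1]
    - [0.0016,0,-0.0005,0,-1]
    - [0.0016,0,-0.0005,0,-1]

```text
time: 8.35
ee_pos: [0.5035, 0.1495, 0.0979]
tcp_rot: [8.8, 88.9, 18.5]
wrist_force: [-1.9, -0.6, 13.0]
opening: 0.0001
```

Request:
apply_moves:
  commands:
    - [-0.003,0,0,0,-1]
    - [-0.006,0,0,0,-1]
    - [-0.01,0,0,0,-1]
    - [-0.02,0,0,0,-1]
    - [-0.035,0,0,0,-1]
    - [-0.035,0,0,0,-1]

```text
time: 8.95
ee_pos: [0.5037, 0.1495, 0.1355]
tcp_rot: [8.5, 88.7, 18.2]
wrist_force: [0.0, 0.2, 1.3]
opening: -0.0004
```

```bash
python3 - <<'E'
from h import *
R,p,o=tool();print(p,o["wrist_force"],R.round(3)); print(shift([.484,.267,.110]))
E
```

```text
[0.50372194 0.14954728 0.13546052] [0.02252105 0.23772455 1.26062528] [[ 0.021 -0.169  0.985]
 [ 0.007  0.986  0.169]
 [-1.     0.003  0.022]]
[ 0.02585482  0.11901188 -0.00018893]
```

Request:
apply_moves:
  commands:
    - [0,0.04,0,0,-1]
    - [0,0.08,0,0,-1]
    - [0,0.119,0,0,-1]
    - [0.013,0.119,0,0,-1]
    - [0.024,0.119,0,0,-1]
    - [0.024,0.119,0,0,-1]
    - [0.024,0.119,0,0,-1]
    - [0.024,0.119,0,0,-1]

```text
time: 9.75
ee_pos: [0.4846, 0.2662, 0.1124]
tcp_rot: [8.7, 88.7, 18.3]
wrist_force: [0.4, 0.1, 0.2]
opening: 0.0003
```

Request:
apply_moves:
  commands:
    - [0.003,0,0,0,-1]
    - [0.006,0,0,0,-1]
    - [0.008,0,0,0,-1]
    - [0.01,0,0,0,-1]
    - [0.011,0,0,0,-1]
    - [0.011,0,0,0,-1]

```text
time: 10.35
ee_pos: [0.4849, 0.2664, 0.1016]
tcp_rot: [8.5, 88.7, 18.2]
wrist_force: [-0.1, -0.3, 3.4]
opening: 0.0003
```

Request:
apply_moves:
  commands:
    - [0.002,0,0,0,-1]
    - [0.004,0,0,0,-1]
    - [0.006,0,0,0,-1]
    - [0.008,0,0,0,-1]
    - [0.009,0,0,0,-1]
    - [0.009,0,0,0,-1]
    - [0.009,0,0,0,-1]

```text
time: 11.05
ee_pos: [0.4854, 0.2666, 0.0933]
tcp_rot: [8.9, 88.6, 18.5]
wrist_force: [-0.5, -1.2, 8.0]
opening: -0.0002
```

Request:
apply_moves:
  commands:
    - [0.002,0,0,0,-1]
    - [0.004,0,0,0,-1]
    - [0.006,0,-0.0005,0,-1]
    - [0.007,0,-0.0005,0,-1]
    - [0.007,0,-0.0005,0,-1]
    - [0.007,0,-0.0005,0,-1]

```text
time: 11.65
ee_pos: [0.4855, 0.2667, 0.0874]
tcp_rot: [9.1, 88.5, 18.7]
wrist_force: [-1.1, -2.3, 12.4]
opening: -0.0
```

Twelve newtons; hold just over one second.

Request:
apply_moves:
  commands:
    - [0.0013,0,0,0,-1]
    - [0.0013,0,0,0,-1]
    - [0.0013,0,0,0,-1]
    - [0.0013,0,0,0,-1]
    - [0.0013,0,0,0,-1]

```text
time: 12.15
ee_pos: [0.4859, 0.267, 0.0873]
tcp_rot: [9.6, 88.4, 19.2]
wrist_force: [-2.5, -1.5, 11.0]
opening: -0.0001
```

Request:
apply_moves:
  commands:
    - [0.0013,0,0,0,-1]
    - [0.0013,0,0,0,-1]
    - [0.0013,0,0,0,-1]
    - [0.0013,0,0,0,-1]
    - [0.0013,0,0,0,-1]
    - [0.0013,0,0,0,-1]
    - [0.0013,0,0,0,-1]
    - [0.0013,0,0,0,-1]

```text
time: 12.95
ee_pos: [0.4863, 0.2672, 0.0872]
tcp_rot: [10.1, 88.3, 19.7]
wrist_force: [-2.1, -3.0, 10.2]
opening: -0.0
```

Request:
apply_moves:
  commands:
    - [0.0018,0,-0.0005,0,-1]
    - [0.0025,0,-0.0005,0,-1]
    - [0.0025,0,-0.0005,0,-1]
    - [0.0025,0,-0.0005,0,-1]
    - [0.0025,0,-0.0005,0,-1]
    - [0.0025,0,-0.0005,0,-1]

```text
time: 13.55
ee_pos: [0.4863, 0.2674, 0.0861]
tcp_rot: [10.3, 88.2, 20.0]
wrist_force: [-2.4, -2.7, 12.4]
opening: 0.0002
```

Request:
apply_moves:
  commands:
    - [0.0013,0,0,0,-1]
    - [0.0013,0,0,0,-1]
    - [0.0013,0,0,0,-1]
    - [0.0013,0,0,0,-1]
    - [0.0013,0,0,0,-1]
    - [0.0013,0,0,0,-1]
    - [0.0013,0,0,0,-1]
    - [0.0013,0,0,0,-1]
    - [0.0013,0,0,0,-1]

```text
time: 14.45
ee_pos: [0.4867, 0.2676, 0.0861]
tcp_rot: [10.8, 88.1, 20.4]
wrist_force: [-1.2, -2.7, 12.3]
opening: -0.0002
```

Request:
apply_moves:
  commands:
    - [-0.003,0,0,0,-1]
    - [-0.008,0,0,0,-1]
    - [-0.013,0,0,0,-1]
    - [-0.02,0,0,0,-1]
    - [-0.03,0,0,0,-1]
    - [-0.05,0,0,0,-1]
    - [-0.085,0,-0.035,0,-1]
    - [-0.115,-0.03,-0.06,0,-1]
    - [-0.135,-0.06,-0.06,0,-1]
    - [-0.135,-0.06,-0.06,0,-1]
    - [-0.135,-0.06,-0.06,0,-1]

```text
time: 15.55
ee_pos: [0.4337, 0.1967, 0.219]
tcp_rot: [11.3, 88.0, 20.9]
wrist_force: [0.1, 0.1, -0.5]
opening: 0.0002
```

```bash
python3 - <<'E'
from h import *
c=wcam();np.save("w2.npy",c,allow_pickle=True)
R,p,o=tool();print(p,o["wrist_force"])
f=c["frame"];X,u,v=cloud(c)
# tongues & knobs
for k in("spring_p_knob","pointer_left"):
    for r in cams.spot_in(k,"wrist")[:4]: print(k,round(r["confidence"],2),np.round(r["rect"]))
ye=np.array([-.141,.99]);xe=np.array([.99,.141]);d=X[:,:2]-[.4925,.2075];a=d@ye;b=d@xe
for lo,hi in((.012,.034),(-.034,-.012)):
    m=(a>lo)&(a<hi)&(abs(b)<.008)&(X[:,2]>.03);h,e=np.histogram(X[m][:,2],bins=np.arange(.03,.1,.002));print(lo,[(round(x,3),int(n)) for x,n in zip(e,h) if n])
s=(np.hypot(d[:,0],d[:,1])<.1);x0,x1,y0,y1=u[s].min(),u[s].max(),v[s].min(),v[s].max();print(x0,x1,y0,y1)
cv2.imwrite("pics/w2.png",cv2.resize(f[y0:y1,x0:x1],None,fx=4,fy=4,interpolation=3)[:600,:800])
E
```

```text
[0.43347157 0.19702698 0.21814981] [ 0.23021263  0.6357509  -0.47284704]
spring_p_knob 0.86 [183. 206. 221. 246.]
pointer_left 0.74 [309.  19. 338.  38.]
pointer_left 0.64 [264. 210. 291. 221.]
0.012 [(np.float64(0.048), 1), (np.float64(0.05), 1), (np.float64(0.052), 7), (np.float64(0.054), 15), (np.float64(0.056), 108), (np.float64(0.058), 7)]
-0.034 [(np.float64(0.06), 1), (np.float64(0.062), 2), (np.float64(0.066), 29), (np.float64(0.068), 105), (np.float64(0.07), 6)]
16 494 126 383
```

View pics/w2.png

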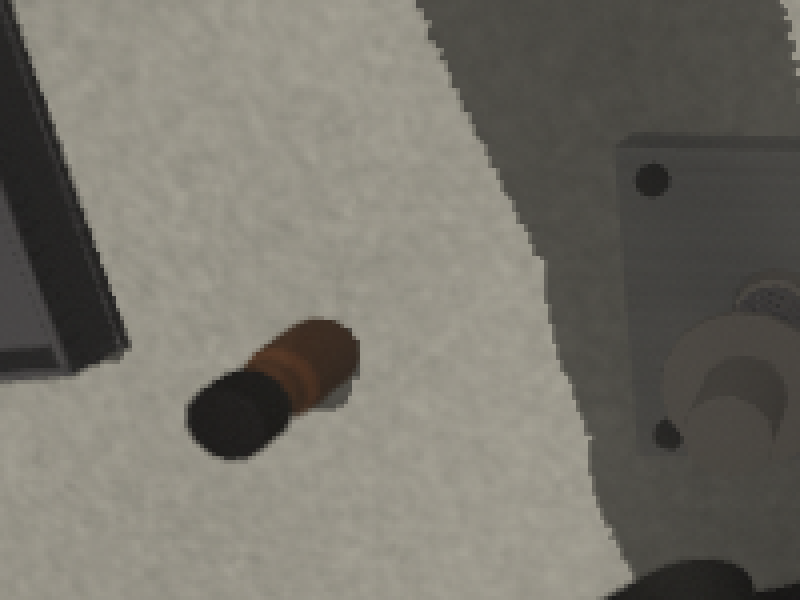

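The depth data decides it: the left pointer is at about 57 mm, below the 63.5 mm mark, and the right is at about 68 mm, above it. The left spring is the tired one. My crop was misframed and showed only the vial, the tray edge and the right knob. I'll re-measure the left knob and the tray.

```bash
python3 - <<'E'
from h import *
c=np.load("w2.npy",allow_pickle=True).item();X,u,v=cloud(c)
for g in((.484,.267),(.501,.148)):
    m=(np.hypot(X[:,0]-g[0],X[:,1]-g[1])<.025)&(X[:,2]>.1)&(X[:,2]<.113);cc,r=cv2.minEnclosingCircle(X[m][:,:2].astype(np.float32));print(cc,r,np.median(X[m][:,2]))
cv2.imwrite("pics/w2b.png",cv2.resize(c["frame"][180:260,160:360],None,fx=4,fy=4,interpolation=3))
R,p,o=tool();print(R.round(3));print(shift([cc0:=.484,.267,.125]))
t=cams.camera("top");X,u,v=cloud(t)
b=[r["rect"] for r in cams.spot_in("tray_in","top")][0]
m=(u>b[0]-6)&(u<b[2]+6)&(v>b[1]-6)&(v<b[3]+6)&(X[:,2]>.018)&(X[:,2]<.04);print("rim",m.sum(),cv2.minAreaRect(X[m][:,:2].astype(np.float32)))
s=cams.camera("scene");X,u,v=cloud(s);m=(np.hypot(X[:,0]-.5,X[:,1]+.17)<.12)&(X[:,2]>.018)&(X[:,2]<.04);print("rim",m.sum(),cv2.minAreaRect(X[m][:,:2].astype(np.float32)))
E
```

```text
(0.4845903813838959, 0.2668072283267975) 0.012405171059072018 0.10687952111416642
(0.5014786720275879, 0.14813381433486938) 0.012372933328151703 0.10687264840854716
[[ 0.029 -0.168  0.985]
 [ 0.011  0.986  0.168]
 [-1.     0.006  0.031]]
[0.0946683  0.05962696 0.0589359 ]
rim 215 ((0.5078679323196411, -0.16582715511322021), (0.1409529596567154, 0.14116007089614868), 14.379712104797363)
rim 299 ((0.5125154256820679, -0.16532447934150696), (0.14599326252937317, 0.1430833637714386), 14.274943351745605)
```

View pics/w2b.png

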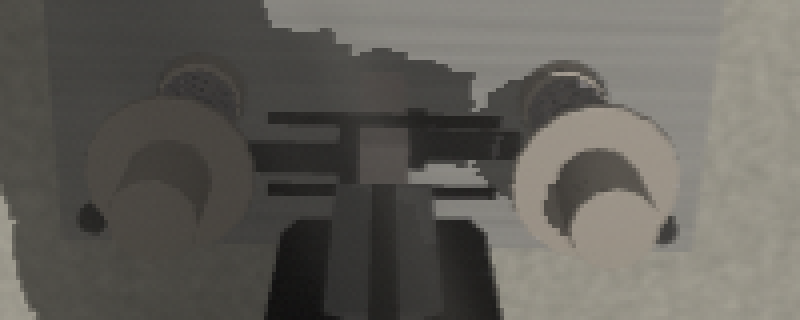

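The picture agrees: both springs are upright in their seats, and the left pointer (image right, ~(455,145)) sits lower than the right one (~(300,155)). I'll go to the left knob with the hand half open.

Request:
apply_moves:
  commands:
    - [0,0.03,0.03,0,0.25]
    - [0,0.06,0.059,0,0.25]
    - [0.03,0.06,0.059,0,0.25]
    - [0.06,0.06,0.059,0,0.25]
    - [0.08,0.06,0.059,0,0.25]
    - [0.08,0.06,0.059,0,0.25]
    - [0.08,0.06,0.059,0,0.25]
  newtons: 25

```text
time: 16.55
ee_pos: [0.4834, 0.2674, 0.1401]
tcp_rot: [10.5, 88.2, 20.2]
wrist_force: [0.1, 0.5, 1.1]
opening: 0.053
```

```bash
python3 - <<'E'
from h import *
R,p,o=tool();print(p,o["opening"],shift([.4846,.267,.086]))
E
```

```text
[0.48337124 0.26738066 0.14009359] 0.05300904246222238 [ 0.05409946 -0.00088559 -0.00048424]
```

Request:
apply_moves:
  commands:
    - [0.02,-0.001,0,0,0.25]
    - [0.04,-0.001,-0.0005,0,0.25]
    - [0.05,-0.001,-0.0005,0,0.25]
    - [0.055,-0.001,-0.0005,0,0.25]
    - [0.055,-0.001,-0.0005,0,0.25]
    - [0.055,-0.001,-0.0005,0,0.25]

```text
time: 17.15
ee_pos: [0.4851, 0.2672, 0.0863]
tcp_rot: [10.9, 88.2, 20.6]
wrist_force: [0.5, -0.2, -0.6]
opening: 0.0536
```

Request:
apply_moves:
  commands:
    - [0,0,0,0,-0.3]
    - [0,0,0,0,-1]
    - [0,0,0,0,-1]
    - [0,0,0,0,-1]
    - [0,0,0,0,-1]
    - [0,0,0,0,-1]
    - [0,0,0,0,-1]
  newtons: 30

```text
time: 17.85
ee_pos: [0.4852, 0.2672, 0.0864]
tcp_rot: [11.0, 88.1, 20.7]
wrist_force: [0.5, 0.4, 2.5]
opening: 0.0227
```

Request:
apply_moves:
  commands:
    - [-0.01,0,0.0003,0,-1]
    - [-0.02,0,0.0006,0,-1]
    - [-0.035,0,0.001,0,-1]
    - [-0.06,0.0004,0.002,0,-1]
    - [-0.09,0.0006,0.003,0,-1]
    - [-0.12,0.0008,0.004,0,-1]
    - [-0.15,0.0009,0.005,0,-1]
    - [-0.15,0.0009,0.005,0,-1]

```text
time: 18.65
ee_pos: [0.4864, 0.2678, 0.2421]
tcp_rot: [12.5, 87.7, 22.2]
wrist_force: [-0.6, 0.2, -0.9]
opening: 0.0226
```

```bash
python3 - <<'E'
from h import *
R,p,o=tool();print(p,o["opening"],o["wrist_force"],shift([.51,-.165,.235]))
c=wcam();cv2.imwrite("pics/w3.png",c["frame"])
s=cams.camera("scene");cv2.imwrite("pics/s3.png",np.hstack([c["frame"][120:384,130:390],s["frame"][100:364,190:450]]))
E
```

```text
[0.48644591 0.26780542 0.24212491] 0.022595484233872407 [-0.61538499  0.24087756 -0.91841824] [ 0.00153192 -0.4306075  -0.05000922]
```

View pics/s3.png

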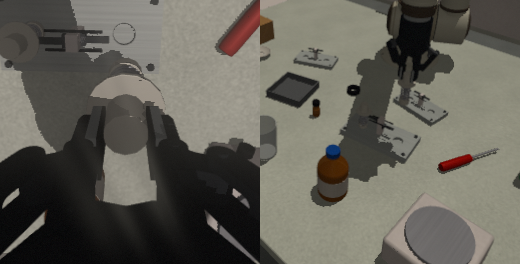

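The spring is in hand, the left seat is empty and the right spring is still in place. Carrying it to the tray.

Request:
apply_moves:
  commands:
    - [0,-0.03,-0.004,0,-1]
    - [0,-0.07,-0.008,0,-1]
    - [0,-0.11,-0.013,0,-1]
    - [0,-0.15,-0.018,0,-1]
    - [0,-0.19,-0.022,0,-1]
    - [0,-0.23,-0.027,0,-1]
    - [0,-0.27,-0.031,0,-1]
    - [0,-0.31,-0.036,0,-1]
    - [0,-0.35,-0.041,0,-1]
    - [0,-0.39,-0.045,0,-1]
    - [0,-0.43,-0.05,0,-1]
    - [0,-0.43,-0.05,0,-1]

```text
time: 19.95
ee_pos: [0.5083, -0.1686, 0.2312]
tcp_rot: [13.0, 88.2, 22.5]
wrist_force: [0.5, -0.4, -0.6]
opening: 0.0226
```

```bash
python3 - <<'E'
from h import *
R,p,o=tool();print(p,o["opening"],o["wrist_force"],shift([.51,-.165,.095]))
c=cams.camera("scene");X,u,v=cloud(c);m=(np.hypot(X[:,0]-.51,X[:,1]+.165)<.05)&(X[:,2]<.15);print("tray floor",np.percentile(X[m][:,2],[5,25,50]))
c=cams.camera("top");X,u,v=cloud(c);m=(np.hypot(X[:,0]-.51,X[:,1]+.165)<.06)&(X[:,2]<.02);print(m.sum(),np.median(X[m][:,2]) if m.any() else 0)
E
```

```text
[ 0.50830164 -0.16860394  0.23121217] 0.022621079413938372 [ 0.46412367 -0.41473126 -0.57112726] [ 0.13623739  0.00230977 -0.00191528]
tray floor [0.00063735 0.00208657 0.00309373]
188 0.003671516843465443
```

Request:
apply_moves:
  commands:
    - [0.04,0.002,-0.001,0,-1]
    - [0.08,0.002,-0.002,0,-1]
    - [0.11,0.002,-0.003,0,-1]
    - [0.13,0.002,-0.004,0,-1]
    - [0.142,0.002,-0.004,0,-1]
    - [0.146,0.002,-0.004,0,-1]
    - [0.146,0.002,-0.004,0,-1]
    - [0.146,0.002,-0.004,0,-1]

```text
time: 20.85
ee_pos: [0.5091, -0.1622, 0.087]
tcp_rot: [12.5, 88.1, 22.2]
wrist_force: [-0.5, 0.6, -1.4]
opening: 0.0231
```

Request:
apply_moves:
  commands:
    - [0.002,0,0,0,-1]
    - [0.004,0,0,0,-1]
    - [0.006,0,0,0,-1]
    - [0.006,0,0,0,-1]
    - [0.006,0,0,0,-1]

```text
time: 21.35
ee_pos: [0.5093, -0.1621, 0.081]
tcp_rot: [12.7, 88.1, 22.4]
wrist_force: [-0.3, -0.4, -1.7]
opening: 0.0226
```

Request:
apply_moves:
  commands:
    - [0.001,0,0,0,-1]
    - [0.002,0,0,0,-1]
    - [0.003,0,0,0,-1]
    - [0.003,0,0,0,-1]
    - [0.003,0,0,0,-1]

```text
time: 21.85
ee_pos: [0.5095, -0.1621, 0.0782]
tcp_rot: [12.4, 88.1, 22.0]
wrist_force: [-0.5, 0.3, 1.3]
opening: 0.0228
```

Contact. One more millimetre to seat it, then look at how upright it stands before I release.

Request:
apply_moves:
  commands:
    - [0.001,0,0,0,-1]
    - [0.0015,0,0,0,-1]
    - [0.0015,0,0,0,-1]

```text
time: 22.15
ee_pos: [0.5095, -0.1621, 0.0767]
tcp_rot: [12.3, 88.1, 21.9]
wrist_force: [-0.3, 0.9, 3.6]
opening: 0.023
```

```bash
python3 - <<'E'
from h import *
R,p,o=tool();print(p,o["wrist_force"])
c=wcam();s=cams.camera("scene")
cv2.imwrite("pics/s4.png",np.hstack([cv2.resize(c["frame"][100:300,150:350],(400,400)),cv2.resize(s["frame"][140:220,180:260],(400,400),interpolation=3)]))
E
```

```text
[ 0.50952039 -0.162058    0.07673934] [-0.30784652  0.92094124  3.55570874]
```

View pics/s4.png

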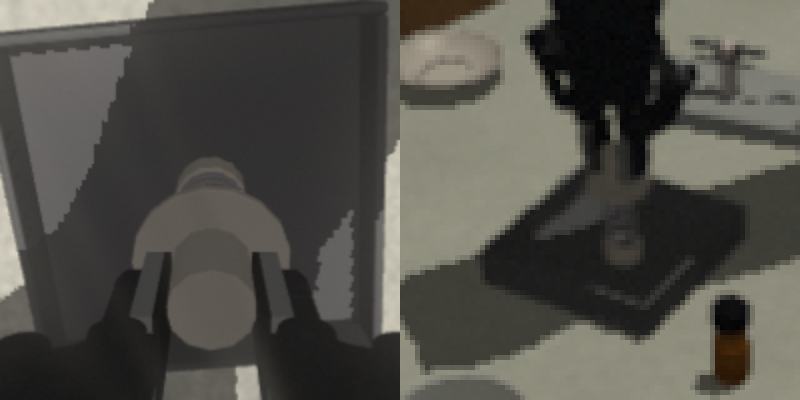

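The spring stands upright inside the tray. Releasing gently and withdrawing straight up.

Request:
apply_moves:
  commands:
    - [0,0,0,0,-0.4]
    - [-0.001,0,0,0,-0.3]
    - [-0.001,0,0,0,-0.1]
    - [-0.001,0,0,0,0.1]
    - [-0.001,0,0,0,0.25]
    - [-0.001,0,0,0,0.25]
    - [-0.001,0,0,0,0.25]

```text
time: 22.95
ee_pos: [0.5095, -0.1621, 0.0778]
tcp_rot: [12.2, 88.1, 21.9]
wrist_force: [-1.0, -0.5, -0.3]
opening: 0.0532
```

Request:
apply_moves:
  commands:
    - [-0.01,0,0.0003,0,0.25]
    - [-0.03,0,0.001,0,0.25]
    - [-0.05,0,0.0015,0,0.25]
    - [-0.08,0,0.002,0,0.25]
    - [-0.12,0,0,0,0.25]
    - [-0.14,0,-0.03,0,0.25]
    - [-0.14,0,-0.06,0,0.25]
    - [-0.14,0,-0.06,0,0.25]
    - [-0.14,0,-0.06,0,0.25]

```text
time: 23.85
ee_pos: [0.446, -0.1741, 0.2166]
tcp_rot: [10.4, 88.0, 20.0]
wrist_force: [-0.1, -0.0, 0.3]
opening: 0.0533
```

```bash
python3 - <<'E'
from h import *
c=wcam();X,u,v=cloud(c);g=(.51,-.163)
for lo,hi in((.09,.105),(.066,.078)):
    m=(np.hypot(X[:,0]-g[0],X[:,1]-g[1])<.06)&(X[:,2]>lo)&(X[:,2]<hi);print(m.sum(),cv2.minEnclosingCircle(X[m][:,:2].astype(np.float32)),np.median(X[m][:,2]))
t=cams.camera("top");s=cams.camera("scene")
X,u,v=cloud(t);m=(np.hypot(X[:,0]-.5015,X[:,1]-.148)<.03);print("good knob top",X[m][:,2].max())
cv2.imwrite("pics/end.png",np.hstack([cv2.resize(s["frame"][130:290,180:440],(520,320)),cv2.resize(c["frame"][60:300,150:360],(280,320))]))
print(bot.get_obs()["time"])
E
```

```text
419 ((0.5079329609870911, -0.16198503971099854), 0.012316543608903885) 0.09885514616908496
749 ((0.5078028440475464, -0.16237062215805054), 0.023995794355869293) 0.07301335527898789
good knob top 0.11020398476966539
24.0
```

View pics/end.png

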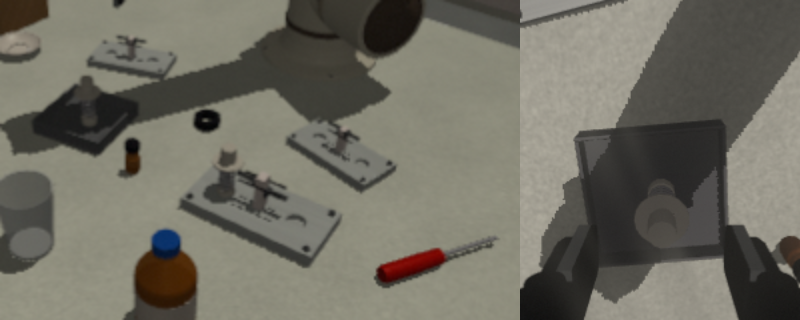

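The tired spring stands upright in the tray, with the knob and flange centres within 0.5 mm of each other. The good spring is in its seat and nothing else has moved.

```bash
python3 -c "
from workcell import bot
print(bot.job_done())"
```

```text
the job is handed in; nothing more can be done
None
```

I pressed both springs, found the left one to be tired, stood it upright in the reject tray, and handed the job in at 24 s of robot time.

- **Pressing:** I pressed each spring with shut fingers to about 12 N and kept the load on for more than a second. The highest reading was 13.0 N. The readings sagged to about 10.3 N during the first hold on each spring, so I topped each up to 12–13 N and held it again.
- **Result:** The right spring gave about 9 mm and its pointer stayed at about 68 mm, above the 63.5 mm mark. The left spring gave about 20 mm and its pointer went to about 57 mm, below the mark.
- **Last checks:** The left spring's knob and flange centres agree within 0.5 mm, and its top is at about 99 mm, so it stands upright on the tray floor. The right spring is still in its seat, and in the last picture the things around it look undisturbed.
- **Not as planned:** The tool tilted about 2° while pressing, because each move starts from the measured pose, and it drifted sideways by up to 3 mm. One check crop was misframed, so I took it again.
- **Not re-checked:** I did not re-measure the pointer heights after lifting the spring out.

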